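# Photograph the jam jar with the two-stage shutter release

### The job

Photograph the jar of jam for the recipe page: stand it upright in the middle of the round wooden board in front of the camera and let go of it. Then press the camera's red shutter release down to its halfway stop, keep it there for about a second while the camera focuses, press it fully down for a moment to take the picture, and let it spring right back up. Leave the salt shaker and the tin standing where they are.

Things in the scene. Friction and masses are not known exactly. Their poses are not given: they have to be found in the camera images.
- jam_jar: Small glass jam jar with a red screw lid, 65 mm across and 82 mm tall, about 0.3 kg, standing upright and loose on the worktop to the left of the camera. It can be gripped round from above. Origin: centre of its underside; z up along its axis.
- board_top (a point): Centre of the top face of the round wooden board, 140 mm across and 12 mm thick, fixed to the worktop in front of the lens (about 240 mm horizontally ahead of the stand's axis). z up.
- camera_stand: Heavy stand that cannot be moved: round foot 124 mm across, column, ball head; it carries a black camera tipped 35 degrees nose-down. Origin: centre of the foot's underside; -x is the horizontal direction in which the camera looks (to the board), +y is the camera's right; z up. The highest point of stand and camera is about 300 mm over the worktop.
- camera: Black camera, fixed on the stand: body 42 deep (x), 128 wide (y), 78 mm high (z). Origin: middle of the body's underside, z square to its top plate, -x along the lens (radius 32, reaching to x = -74 mm), y to the camera's right, where a hand grip bulges 21 mm forward.
- light_panel (a point): Middle of the upper edge of the light panel on the camera's top plate. The panel is 112 mm wide (camera's y) and 14 mm thick, stands square on the top plate to 69 mm above it, and its front face is 27 mm behind the axis of the shutter release, so fingers that come straight down from above strike it. Axes as the camera's.
- release_top (a point): Middle of the flat face of the red shutter release, a disc 20 mm across on the camera's hand grip, 13 mm proud of the top plate; the point moves with the disc. z points out of the disc, square to the top plate (35 degrees from vertical, leaning the way the camera looks); pressed along -z. x points to the camera's back and the light panel, y to its right. About 230 mm over the worktop.
- focus_stage (a joint): First stage of the release: 0 m up, 0.004 m at the halfway stop. A soft spring, 0.8 N to start and 2 N at the stop.
- shutter_stage (a joint): Second stage, which follows on from the halfway stop: 0 m not begun, 0.004 m fully down. Its spring is preloaded: it begins to move only at about 8 N and is fully down at about 11 N, where it meets a hard stop. Let go, both stages spring back to 0.
- salt: Salt shaker with a grey cap, 44 mm across, 90 mm tall, loose; stays where it is. Origin: centre of its underside.
- soup_tin: Low food tin, 75 mm across, 58 mm tall, loose; stays where it is. Origin: centre of its underside.
Not all that is in view belongs to the job. What is shaped like the soup_tin but green is not meant.

How it is judged (in metres and radians):
On the way, in this order (a step that is already met when the one before it is completed fails the run):
1. the jar stands upright in the middle of the board, let go (horizontal distance between jam_jar and board_top below 0.025 m and z of jam_jar in the frame of board_top between -0.004 and 0.006 m and angle between jam_jar's own z axis and vertical below 0.1 rad and linear speed of jam_jar below 0.02 m/s and contact force between the fingers and jam_jar below 0.1 N), for 0.3 s.
2. the release is held at its halfway stop for 0.6 s (value of joint focus_stage above 0.003 m and value of joint shutter_stage below 0.0012 m), for 0.6 s.
3. the release is pressed fully down (value of joint focus_stage above 0.003 m and value of joint shutter_stage above 0.0032 m and horizontal distance between jam_jar and board_top below 0.025 m and angle between jam_jar's own z axis and vertical below 0.1 rad), for 0.1 s.
At the end, for the whole second after the job is handed in: The jar stands upright (within 6 degrees) and at rest on the board, its axis within 25 mm of the board's centre; both stages of the shutter release are back up (within 1 mm); the salt shaker and the tin stand upright within 30 mm of where they were (value of joint each of focus_stage, shutter_stage below 0.001 m and horizontal distance between jam_jar and board_top below 0.025 m and z of jam_jar in the frame of board_top between -0.004 and 0.006 m and angle between each of jam_jar, salt, soup_tin's own z axis and vertical below 0.1 rad and linear speed of jam_jar below 0.02 m/s and distance of each of salt, soup_tin from where it was at the start of the episode below 0.03 m); the robot touches nothing.
It fails at once if the salt shaker or the tin is knocked over or pushed away (distance of any of salt, soup_tin from where it was at the start of the episode above 0.03 m or angle between any of salt, soup_tin's own z axis and vertical above 0.5 rad).
It fails at once if the picture is taken before the jar is standing on the board (value of joint shutter_stage above 0.0032 m and horizontal distance between jam_jar and board_top above 0.025 m).
It also fails if it takes over 58 s, if anything falls off the work surface, if the arm or the gripper's body presses on something with over 40 N, if the wrist force passes 120 N, or if a joint passes its speed limit or range.

### The arm

A 6-joint arm with a two-finger parallel gripper is mounted at the origin on a cart in front of the work surface, level with it; the furniture and walls round the work are solid. World frame = base frame: x ahead of the robot, y to its left, z up, the work surface at z = 0. Lengths are in mm, angles in rad, forces in N, time in s.
With the tool pointing down it reaches from about 300 to 875 mm from the base axis. Payload 6.4 kg.
Tool frame: the origin (TCP) lies midway between the tips of the shut fingers; the grasp point (between the pads) lies 19 mm behind it; z points along the fingers, y is the direction in which the jaws open and shut (so a half turn about z gives the same grasp; the last joint's range is limited). The gripper opens to 88 mm and grips with 3 to 60 N. Pads are 18 mm wide; open, the fingers measure 123 mm over their backs; the gripper's body (75 mm by 187 mm) begins 45 mm behind the grasp point.
Start: joints at [-0.206, 0.181, 1.607, -0, 1.354, -0.206], TCP at [575.014, 0.015, 238.714] pointing down, gripper open.
Joint ranges: [-2.99, 2.99], [-0.89, 2.07], [0.3, 2.58], [-1.14, 4.28], [0, 2.63], [-3.12, 3.12]. Speed limits (rad/s): [2.57, 2.57, 3.01, 3.14, 3.14, 3.14].

### API

Orientations are given as [roll, pitch, yaw] about the fixed x, y, z axes, in that order (R = Rz(yaw) Ry(pitch) Rx(roll)).
In Python, from workcell import get_state, capture, finish_job gives the robot as it stands.
- The arm moves only by the tool jog_arm, never from a script. Its argument "motion" is a list of rows, each an object of numbers: "tx", "ty", "tz": the shift along the world's x, y, z in m; "rx", "ry", "rz": the turn, a rotation vector about the world's x, y, z in units of 10 degrees (1.0 is 10 degrees); "jaw": the closure in counts, from 0 (fully open) to 255 (shut). In form: [{"tx": .., "ty": .., "tz": .., "rx": .., "ry": .., "rz": .., "jaw": ..}, ...]. A call has exactly 5 rows; each row is the pose to reach, as a shift and turn from the pose commanded when the call began; what a row does not reach only later rows make up. A row lasts 1/8 s, in which the tool goes at most 62.5 mm and 10.7 degrees, less where a joint would pass 70% of its speed; a pose out of reach is approached as far as the arm can. A call with a gripper value outside its range is refused whole. The fingers move at their own pace and stop on an object; "newtons" is the grip in N (left out, the last holds). Time passes only in rows, so rows that repeat a pose let the fingers close, or fill a call up. It gives the time, the measured TCP pose, the force and the opening at its end, in the units of the state.
- get_state(): the state, without advancing time (a new reading comes with each control period).
- capture(name): name is "scene" or "side" or "wrist"; returns a dict with "color" (400x640x3 uint8, red, green, blue), "depth" (400x640 float32, mm along the optical axis (not along the pixel's ray), 0 where there is no reading), "fx", "fy", "cx", "cy" (pixels), "extrinsics" (4x4, takes a point from world to camera coordinates). Camera axes: x right, y down, z forward; pixel columns grow to the right and rows downward; lengths in mm; the calibration is good to about 2 mm. A picture is of the moment at which its call begins.
- finish_job(): hands the job in, once; it reports no verdict.
The state is a dict: "time": time; "joint_pos": joint angles; "dq": joint speeds; "effort": joint torques, N m; "position": TCP position; "tool_rot": TCP orientation; "force": force on the tool from outside, world axes, zero at the start; "moment": the same for the moment, N m; "grip_width": finger opening in mm.
Only numpy, scipy, OpenCV 4.12 (cv2) and the standard library are available. Lean on these libraries where they do the work, as an engineer would, in place of code of your own. Each camera call takes 0.05 s, during which the arm holds its last target.

## Working session

There is one attempt and no reset: what is moved stays moved. The work goes in short steps, Python scripts to look and compute and a tool call to move; the robot and the scene stay as the last step left them, time stands still between calls to the robot, and variables do not carry over. Pictures are saved under pics/ and viewed, and the job is handed in when it is done.

Besides the shell and the picture viewer there is one more tool, called after "Request:" in YAML: its name, and indented under it one key for each argument. jog_arm: Moves the arm, as the interface text tells. Its arguments: {"type":"object","properties":{"motion":{"type":"array"},"newtons":{"type":"number"}},"required":["motion"]}

```bash
mkdir -p pics; ls; cat > h.py <<'E'
import numpy as np,cv2,pickle
from workcell import get_state,capture,finish_job
def save(c,n,up=1):
    cv2.imwrite('pics/'+n+'.png',cv2.cvtColor(c['color'],cv2.COLOR_RGB2BGR))
def pts(c):
    d=c['depth'];v,u=np.mgrid[0:d.shape[0],0:d.shape[1]]
    p=np.stack([(u-c['cx'])/c['fx']*d,(v-c['cy'])/c['fy']*d,d,np.ones_like(d)],-1)
    w=p@np.linalg.inv(c['extrinsics']).T
    w=w[...,:3];w[d==0]=np.nan
    return w
E
python3 - <<'E'
from h import *
print(get_state())
for n in ['scene','side','wrist']:
    c=capture(n);save(c,n+'0');pickle.dump(c,open(n+'0.pkl','wb'))
    print(n,c['fx'],c['extrinsics'].round(3).tolist())
E
```

```text
pics
{'time': 0.0, 'joint_pos': array([-2.06286333e-01,  1.81534876e-01,  1.60798821e+00,  1.70299947e-05,
        1.35381881e+00, -2.06319933e-01]), 'dq': array([ 4.23672108e-04,  8.40602503e-04, -3.03429685e-05,  8.89439080e-04,
       -1.52719563e-04, -1.00836229e-03]), 'effort': array([-5.85923790e-04, -4.33866942e+01, -3.41848969e+01,  7.00952648e-02,
        3.87157314e-02, -1.54040990e-04]), 'position': array([5.74465765e+02, 1.42451411e-01, 2.37823183e+02]), 'tool_rot': array([-3.13988391e+00, -3.74620807e-04,  1.57082593e+00]), 'force': array([ 0.12605866, -0.42692294,  0.78851018]), 'moment': array([ 0.05207995, -0.01455267,  0.01899033]), 'grip_width': 87.62356358525385}
scene 514.042106074498 [[0.851, -0.526, -0.01, -444.52], [-0.363, -0.573, -0.735, 356.066], [0.381, 0.629, -0.678, 1093.788], [0.0, 0.0, 0.0, 1.0]]
side 378.8323591670777 [[-0.976, -0.217, -0.005, 516.697], [-0.07, 0.337, -0.939, 212.164], [0.205, -0.916, -0.344, 859.877], [0.0, 0.0, 0.0, 1.0]]
wrist 295.2830999840596 [[1.0, 0.0, -0.002, -574.813], [0.001, -0.947, 0.322, -44.059], [-0.001, -0.322, -0.947, 390.581], [0.0, 0.0, 0.0, 1.0]]
```

View pics/scene0.png

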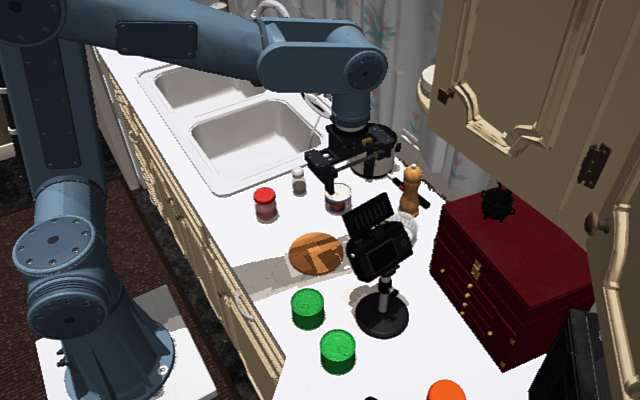

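View pics/side0.png

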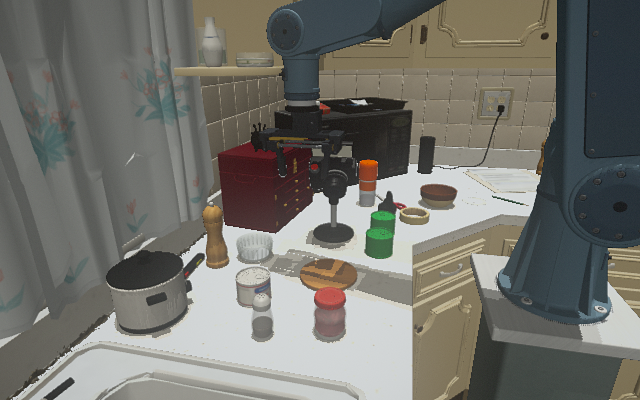

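View pics/wrist0.png

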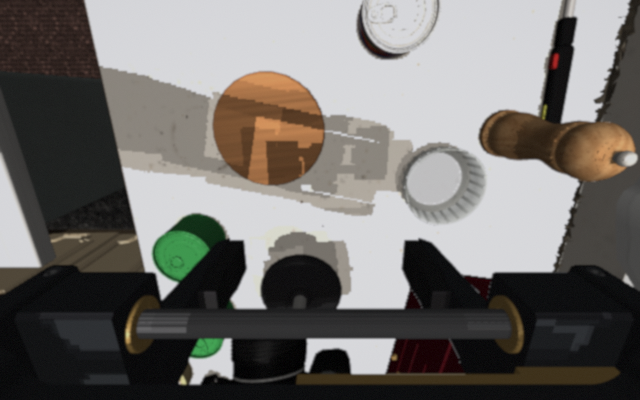

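```bash
cat > m.py <<'E'
from h import *
C={n:pickle.load(open(n+'0.pkl','rb')) for n in ['scene','side','wrist']}
P={n:pts(C[n]) for n in C}
for n in C:
    c=C[n];w=P[n];hsv=cv2.cvtColor(c['color'],cv2.COLOR_RGB2HSV).astype(int)
    H,S,V=hsv[...,0],hsv[...,1],hsv[...,2]
    red=((H<6)|(H>172))&(S>150)&(V>90)
    for z0,z1,nm in [(60,110,'lid'),(200,280,'rel')]:
        m=red&(w[...,2]>z0)&(w[...,2]<z1)&(w[...,0]<800)
        k,l,st,ce=cv2.connectedComponentsWithStats(m.astype(np.uint8))
        for i in range(1,k):
            if st[i,4]>8:
                q=w[l==i]; print(n,nm,st[i],ce[i].round(1),np.nanmedian(q,0).round(1),np.nanmin(q,0).round(0),np.nanmax(q,0).round(0))
    bo=(abs(H-14)<6)&(S>80)&(w[...,2]>7)&(w[...,2]<17)
    q=w[bo]
    if len(q): print(n,'board',len(q),np.percentile(q,1,0).round(1),np.percentile(q,99,0).round(1))
for n,(u,v) in [('scene',(298,172)),('scene',(338,190)),('scene',(307,297)),('scene',(338,342)),('side',(262,300)),('side',(252,275)),('wrist',(398,20)),('side',(330,298)),('side',(315,168)),('wrist',(180,262))]:
    print(n,u,v,P[n][v,u].round(1))
E
python3 m.py
python3 - <<'E'
from h import *
c=pickle.load(open('side0.pkl','rb'));s=cv2.cvtColor(c['color'],cv2.COLOR_RGB2BGR)[120:360,180:420]
s1=cv2.resize(s[:130,80:210],None,fx=4.4,fy=4.4)
cv2.imwrite('pics/side0c.png',s1)
c=pickle.load(open('scene0.pkl','rb'));s=cv2.cvtColor(c['color'],cv2.COLOR_RGB2BGR)[170:340,240:440]
cv2.imwrite('pics/scene0c.png',cv2.resize(s,None,fx=3.5,fy=3.5))
E
```

```text
scene lid [254 187  21  17 260] [263.7 194.8] [461.6 232.2  81.4] [433. 204.  72.] [490. 266.  87.]
scene board 1809 [440.3 -24.6   7.4] [815.1 106.   16.2]
side lid [315 291   3   8  10] [315.8 294.7] [487.9 243.   80.9] [485. 232.  80.] [489. 252.  83.]
side lid [327 290  11   6  26] [332.7 292.1] [459.5 226.2  79.7] [449. 217.  78.] [469. 234.  81.]
side lid [341 296   4   5   9] [342.8 298.2] [437.  242.6  80.5] [435. 235.  79.] [439. 249.  81.]
side lid [332 302   7   3   9] [335. 303.] [447.9 259.3  80.4] [443. 255.  80.] [453. 264.  83.]
side rel [290 143  12   1  12] [295.5 143. ] [ 701.6 -370.6  231.3] [ 684. -375.  231.] [ 721. -366.  232.]
side rel [283 147  10   6  38] [286.7 148.8] [ 703.4 -283.8  231.7] [ 692. -312.  231.] [ 724. -233.  233.]
side rel [245 149  32  10 174] [262.  154.1] [ 753.9 -196.6  232. ] [ 707. -260.  230.] [ 799. -160.  233.]
side rel [311 164   7   6  32] [314.  166.2] [ 576.2 -115.9  227.7] [ 568. -125.  221.] [ 587. -108.  233.]
side board 1319 [ 209.4 -571.6    7.4] [809.8 109.2  15.3]
wrist board 10160 [442.4 -21.    9.2] [784.7 107.4  14.9]
scene 298 172 [582.8 263.   83.9]
scene 338 190 [655.1 170.2  52.5]
scene 307 297 [403.1 -97.8  56.2]
scene 338 342 [ 401.5 -229.5   54.7]
side 262 300 [578.  284.9  85.3]
side 252 275 [652.2 157.9  51. ]
wrist 398 20 [647.8 154.9  52.4]
side 330 298 [459.7 246.7  80.7]
side 315 168 [ 572.5 -110.3  224.5]
wrist 180 262 [ 390.9 -117.1   52.4]
```

View pics/side0c.png

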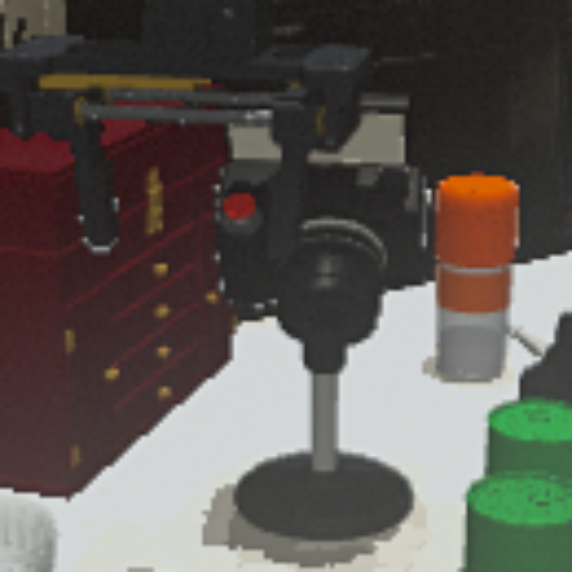

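View pics/scene0c.png

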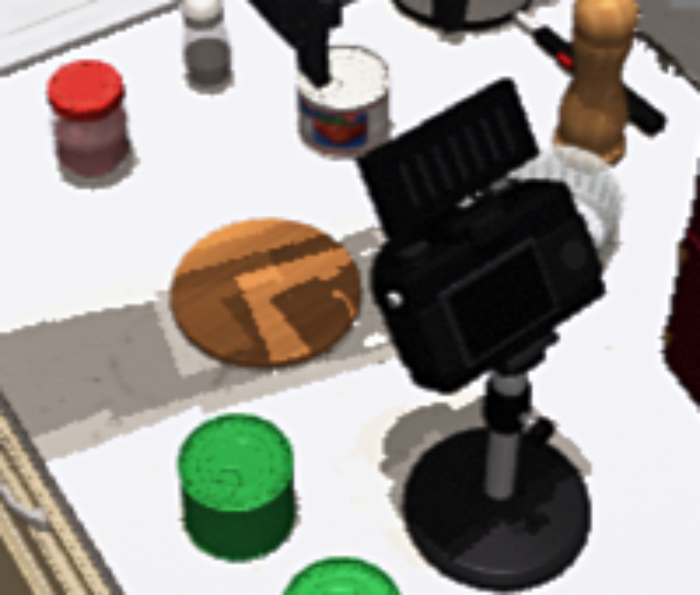

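```bash
cat > m2.py <<'E'
from h import *
from scipy.optimize import least_squares
C={n:pickle.load(open(n+'0.pkl','rb')) for n in ['scene','side','wrist']}
P={n:pts(C[n]) for n in C}
for n in C:
    c=C[n];w=P[n];hsv=cv2.cvtColor(c['color'],cv2.COLOR_RGB2HSV).astype(int)
    H,S,V=hsv[...,0],hsv[...,1],hsv[...,2]
    bo=(abs(H-14)<6)&(S>80)&(w[...,2]>6)&(w[...,2]<18)&(abs(w[...,0]-500)<130)&(abs(w[...,1]-50)<120)
    k,l,st,ce=cv2.connectedComponentsWithStats(cv2.morphologyEx(bo.astype(np.uint8),cv2.MORPH_CLOSE,np.ones((7,7))))
    i=1+np.argmax(st[1:,4]);q=w[(l==i)&bo]
    print(n,'board',len(q),cv2.minEnclosingCircle(q[:,:2].astype(np.float32)),np.median(q[:,2]))
    # foot
    f=(V<90)&(w[...,2]>5)&(w[...,2]<40)&(abs(w[...,0]-570)<120)&(w[...,1]>-350)&(w[...,1]<-60)
    k,l,st,ce=cv2.connectedComponentsWithStats(f.astype(np.uint8))
    i=1+np.argmax(st[1:,4]);q=w[(l==i)]
    print(n,'foot',len(q),cv2.minEnclosingCircle(q[:,:2].astype(np.float32)),np.median(q[:,2]),np.percentile(q,[1,99],0).round(0))
    j=(w[...,2]>50)&(w[...,2]<95)&(abs(w[...,0]-462)<60)&(abs(w[...,1]-235)<60)
    q=w[j&(w[...,2]>72)]
    if len(q)>20: print('jar top',len(q),cv2.minEnclosingCircle(q[:,:2].astype(np.float32)))
w=P['scene']
j=(w[...,2]>120)&(abs(w[...,0]-570)<150)&(w[...,1]<0)&(w[...,1]>-300)&(w[...,2]<320)
v,u=np.nonzero(j);print(u.min(),u.max(),v.min(),v.max())
for (u,v) in [(350,212),(391,194),(395,210),(358,236),(370,225),(380,205),(348,240),(404,222),(408,250),(365,280),(375,250),(400,235),(352,250)]:
    print(u,v,w[v,u].round(0))
E
python3 m2.py
```

```text
scene board 1792 ((506.0847473144531, 42.37200164794922), 71.46704864501953) 11.420582018950427
scene foot 1815 ((540.3867797851562, -196.81837463378906), 63.161869049072266) 14.150183313597609 [[ 481. -255.    6.]
 [ 595. -142.   32.]]
jar top 317 ((463.2767639160156, 234.67991638183594), 31.59028434753418)
side board 1226 ((504.585205078125, 46.21697235107422), 69.43391418457031) 9.574892152531845
side foot 516 ((538.5565795898438, -187.430908203125), 57.91780090332031) 12.275038435795011 [[ 483. -235.    5.]
 [ 592. -135.   23.]]
jar top 571 ((462.2122802734375, 238.4030303955078), 30.050785064697266)
wrist board 9772 ((506.1743469238281, 42.721580505371094), 68.77731323242188) 11.21447618726853
wrist foot 3507 ((540.5623779296875, -192.07577514648438), 60.41189956665039) 14.43226409610196 [[ 485. -219.    6.]
 [ 597. -137.   34.]]
315 491 150 294
350 212 [ 493. -128.  300.]
391 194 [808. 126.  -3.]
395 210 [778.  66.  -3.]
358 236 [ 524. -114.  201.]
370 225 [ 528. -149.  263.]
380 205 [ 563. -132.  286.]
348 240 [ 509. -100.  184.]
404 222 [756.   1.  18.]
408 250 [ 591. -199.  198.]
365 280 [ 478. -209.  186.]
375 250 [ 515. -186.  231.]
400 235 [ 584. -178.  228.]
352 250 [nan nan nan]
```

The scene shows the jar lid at (264,195), the salt at (298,172), the tin at (338,190), the board at (316,253), and the camera with its panel at (370,220). The two green tins are decoys. The side view shows the red release at (314,166). In world mm the jar is near (463,237), the board at (506,43), the stand at (540,-196) and the release at (574,-112,228). I'll move above the jar next.

Request:
jog_arm:
  motion:
    - {"tx": -0.02, "ty": 0.04, "tz": 0, "jaw": 0}
    - {"tx": -0.045, "ty": 0.095, "tz": 0, "jaw": 0}
    - {"tx": -0.07, "ty": 0.15, "tz": -0.01, "jaw": 0}
    - {"tx": -0.095, "ty": 0.2, "tz": -0.03, "jaw": 0}
    - {"tx": -0.112, "ty": 0.237, "tz": -0.05, "jaw": 0}

```text
invalid input at $.motion[0]: expected keys tx, ty, tz, rx, ry, rz, jaw
```

Request:
jog_arm:
  motion:
    - {"tz": 0}
    - {"tz": 0}
    - {"tz": -0.005}
    - {"tz": -0.01}
    - {"tz": -0.01}

```text
invalid input at $.motion[0]: expected keys tx, ty, tz, rx, ry, rz, jaw
```

```bash
python3 - <<'E'
from h import *
s=get_state();print(s['time'],s['position'],s['tool_rot'],s['force'])
from scipy.optimize import least_squares
for n in ['wrist','scene','side']:
    c=capture(n);save(c,n+'1');pickle.dump(c,open(n+'1.pkl','wb'));w=pts(c)
    q=w[(w[...,2]>74)&(w[...,2]<90)&(abs(w[...,0]-462)<50)&(abs(w[...,1]-237)<50)]
    if len(q): print(n,len(q),cv2.minEnclosingCircle(q[:,:2].astype(np.float32)),np.median(q,0))
    q=w[(w[...,2]>15)&(w[...,2]<55)&(abs(w[...,0]-462)<50)&(abs(w[...,1]-237)<50)]
    if len(q)>50:
        r=least_squares(lambda p:np.hypot(q[:,0]-p[0],q[:,1]-p[1])-32.5,[462,237],loss='soft_l1').x;print('  cyl',len(q),r)
E
```

```text
0.15 [5.74601935e+02 6.46386447e-02 2.38031372e+02] [-3.14028852e+00 -2.75981630e-04  1.57074872e+00] [-0.35310241  0.81938119 -0.89063495]
scene 306 ((462.25482177734375, 235.20211791992188), 31.87838363647461) [461.38719086 231.04090322  81.36124553]
  cyl 276 [463.78808232 238.43593063]
side 532 ((462.7893981933594, 238.15655517578125), 30.16335678100586) [461.47908055 242.06903754  79.9290261 ]
  cyl 631 [462.96098469 234.42387043]
```

All seven keys are required in every row. The jar is at about (463,237).

Request:
jog_arm:
  motion:
    - {"tx": -0.02, "ty": 0.04, "tz": 0, "rx": 0, "ry": 0, "rz": 0, "jaw": 0}
    - {"tx": -0.045, "ty": 0.095, "tz": 0, "rx": 0, "ry": 0, "rz": 0, "jaw": 0}
    - {"tx": -0.07, "ty": 0.15, "tz": -0.01, "rx": 0, "ry": 0, "rz": 0, "jaw": 0}
    - {"tx": -0.095, "ty": 0.2, "tz": -0.03, "rx": 0, "ry": 0, "rz": 0, "jaw": 0}
    - {"tx": -0.112, "ty": 0.237, "tz": -0.05, "rx": 0, "ry": 0, "rz": 0, "jaw": 0}

```text
time: 0.92
position: [461.8, 239.0, 188.5]
tool_rot: [3.141, -0.0, 1.572]
force: [0.5, -0.2, 0.6]
grip_width: 87.9
```

Request:
jog_arm:
  motion:
    - {"tx": 0, "ty": 0, "tz": 0, "rx": 0, "ry": 0, "rz": 0, "jaw": 0}
    - {"tx": 0, "ty": 0, "tz": 0, "rx": 0, "ry": 0, "rz": 0, "jaw": 0}
    - {"tx": 0, "ty": 0, "tz": -0.01, "rx": 0, "ry": 0, "rz": 0, "jaw": 0}
    - {"tx": 0, "ty": 0, "tz": -0.01, "rx": 0, "ry": 0, "rz": 0, "jaw": 0}
    - {"tx": 0, "ty": 0, "tz": -0.01, "rx": 0, "ry": 0, "rz": 0, "jaw": 0}

```text
time: 1.55
position: [463.4, 236.4, 178.7]
tool_rot: [-3.142, 0.0, 1.57]
force: [0.9, 0.6, -0.4]
grip_width: 88.2
```

```bash
python3 - <<'E'
from h import *
s=get_state();print(s['time'],s['position'],s['tool_rot'],s['force'])
c=capture('wrist');save(c,'wrist2');w=pts(c)
q=w[(w[...,2]>74)&(w[...,2]<90)&(abs(w[...,0]-462)<50)&(abs(w[...,1]-237)<50)]
print(len(q),cv2.minEnclosingCircle(q[:,:2].astype(np.float32)),np.median(q,0))
c=capture('scene');save(c,'scene2');pickle.dump(c,open('scene2.pkl','wb'))
E
```

```text
1.55 [463.35762497 236.41719854 178.73109074] [-3.14152923e+00  3.45252075e-05  1.56960476e+00] [ 0.90860492  0.61671987 -0.44030615]
3472 ((462.88018798828125, 236.09027099609375), 29.928449630737305) [462.57970883 238.20026118  81.48421822]
```

View pics/wrist2.png

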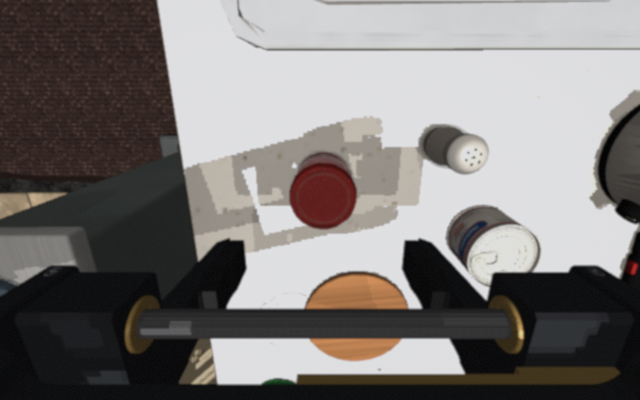

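View pics/scene2.png

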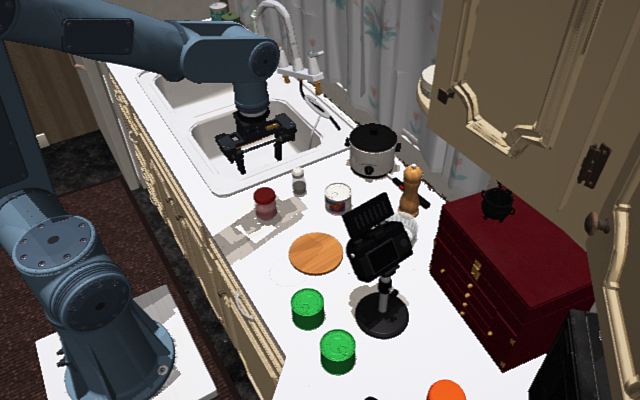

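The wrist view shows the lid at (322,195), centred at world (462.9,236.2), which agrees with the TCP. The salt is at (465,153), well off to the right. I'll descend and grip.

Request:
jog_arm:
  motion:
    - {"tx": 0, "ty": 0, "tz": -0.03, "rx": 0, "ry": 0, "rz": 0, "jaw": 0}
    - {"tx": 0, "ty": 0, "tz": -0.065, "rx": 0, "ry": 0, "rz": 0, "jaw": 0}
    - {"tx": 0, "ty": 0, "tz": -0.1, "rx": 0, "ry": 0, "rz": 0, "jaw": 0}
    - {"tx": 0, "ty": 0, "tz": -0.13, "rx": 0, "ry": 0, "rz": 0, "jaw": 0}
    - {"tx": 0, "ty": 0, "tz": -0.146, "rx": 0, "ry": 0, "rz": 0, "jaw": 0}

```text
time: 2.28
position: [462.3, 236.8, 31.3]
tool_rot: [-3.14, 0.0, 1.571]
force: [0.5, 0.2, -0.2]
grip_width: 87.7
```

Request:
jog_arm:
  motion:
    - {"tx": 0, "ty": 0, "tz": 0, "rx": 0, "ry": 0, "rz": 0, "jaw": 0}
    - {"tx": 0, "ty": 0, "tz": 0, "rx": 0, "ry": 0, "rz": 0, "jaw": 0}
    - {"tx": 0, "ty": 0, "tz": 0, "rx": 0, "ry": 0, "rz": 0, "jaw": 40}
    - {"tx": 0, "ty": 0, "tz": 0, "rx": 0, "ry": 0, "rz": 0, "jaw": 90}
    - {"tx": 0, "ty": 0, "tz": 0, "rx": 0, "ry": 0, "rz": 0, "jaw": 120}
  newtons: 15

```text
time: 2.9
position: [463.1, 237.1, 33.2]
tool_rot: [3.141, -0.0, 1.571]
force: [-2.1, -0.7, 4.4]
grip_width: 62.5
```

Request:
jog_arm:
  motion:
    - {"tx": 0, "ty": 0, "tz": 0, "rx": 0, "ry": 0, "rz": 0, "jaw": 120}
    - {"tx": 0, "ty": 0, "tz": 0, "rx": 0, "ry": 0, "rz": 0, "jaw": 120}
    - {"tx": 0, "ty": 0, "tz": 0.005, "rx": 0, "ry": 0, "rz": 0, "jaw": 120}
    - {"tx": 0, "ty": 0, "tz": 0.02, "rx": 0, "ry": 0, "rz": 0, "jaw": 120}
    - {"tx": 0, "ty": 0, "tz": 0.04, "rx": 0, "ry": 0, "rz": 0, "jaw": 120}
  newtons: 15

```text
time: 3.52
position: [462.5, 236.9, 73.2]
tool_rot: [-3.14, 0.0, 1.571]
force: [0.4, 0.7, -2.4]
grip_width: 62.4
```

```bash
sed -i "s/C={n:pickle.load(open(n+'0.pkl','rb')) for n in \['scene','side','wrist'\]}/C={'scene':pickle.load(open('scene2.pkl','rb'))}/" m2.py; python3 m2.py|head -3; python3 - <<'E'
from h import *
s=get_state();print(s['position'],s['force'],s['grip_width'])
c=capture('side');save(c,'side3')
E
```

```text
scene board 1788 ((506.1114196777344, 41.33430099487305), 70.51628875732422) 11.293377698171355
scene foot 1796 ((538.7149658203125, -196.9331512451172), 62.24687576293945) 14.242973477821863 [[ 481. -255.    6.]
 [ 594. -141.   32.]]
[462.53572427 236.87391107  73.20767582] [ 0.42666351  0.7223868  -2.41894814] 62.377631471715816
```

View pics/side3.png

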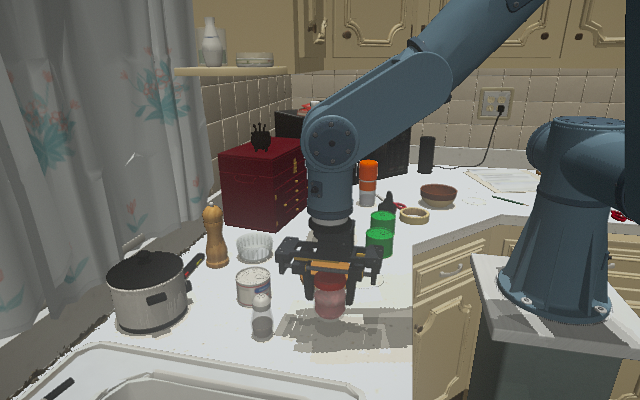

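The jar is held upright, with the side view putting it at (330,298). I'll carry it to the board at (506,42.5).

Request:
jog_arm:
  motion:
    - {"tx": 0.006, "ty": -0.03, "tz": 0.005, "rx": 0, "ry": 0, "rz": 0, "jaw": 120}
    - {"tx": 0.017, "ty": -0.075, "tz": 0.01, "rx": 0, "ry": 0, "rz": 0, "jaw": 120}
    - {"tx": 0.028, "ty": -0.125, "tz": 0.01, "rx": 0, "ry": 0, "rz": 0, "jaw": 120}
    - {"tx": 0.038, "ty": -0.17, "tz": 0.005, "rx": 0, "ry": 0, "rz": 0, "jaw": 120}
    - {"tx": 0.043, "ty": -0.194, "tz": 0, "rx": 0, "ry": 0, "rz": 0, "jaw": 120}

```text
time: 4.2
position: [506.8, 40.7, 73.2]
tool_rot: [3.14, 0.001, 1.569]
force: [-0.3, -0.3, -3.0]
grip_width: 62.2
```

Request:
jog_arm:
  motion:
    - {"tx": 0, "ty": 0, "tz": 0, "rx": 0, "ry": 0, "rz": 0, "jaw": 120}
    - {"tx": 0, "ty": 0, "tz": -0.01, "rx": 0, "ry": 0, "rz": 0, "jaw": 120}
    - {"tx": 0, "ty": 0, "tz": -0.02, "rx": 0, "ry": 0, "rz": 0, "jaw": 120}
    - {"tx": 0, "ty": 0, "tz": -0.025, "rx": 0, "ry": 0, "rz": 0, "jaw": 120}
    - {"tx": 0, "ty": 0, "tz": -0.027, "rx": 0, "ry": 0, "rz": 0, "jaw": 120}

```text
time: 4.82
position: [505.4, 43.7, 45.2]
tool_rot: [-3.14, -0.0, 1.572]
force: [-4.6, 2.6, 9.7]
grip_width: 62.1
```

```bash
python3 - <<'E'
from h import *
s=get_state();print(s['position'],s['force'],s['grip_width'])
for n in ['side','scene']:
    c=capture(n);x0,y0=(270,160) if n=='side' else (250,150)
    cv2.imwrite(f'pics/{n}4.png',cv2.resize(cv2.cvtColor(c['color'],cv2.COLOR_RGB2BGR)[y0:y0+140,x0:x0+180],None,fx=4,fy=4))
E
```

```text
[505.41234425  43.68646613  45.19431211] [-4.60484532  2.63950706  9.68225522] 62.05945633243538
```

View pics/side4.png

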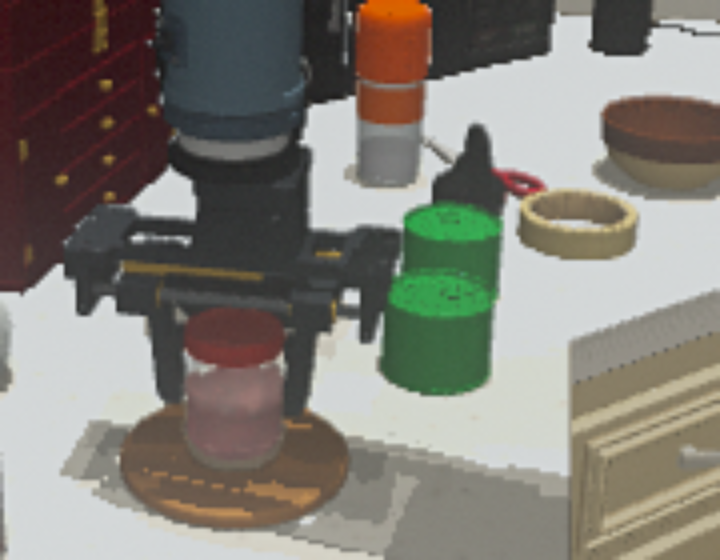

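View pics/scene4.png

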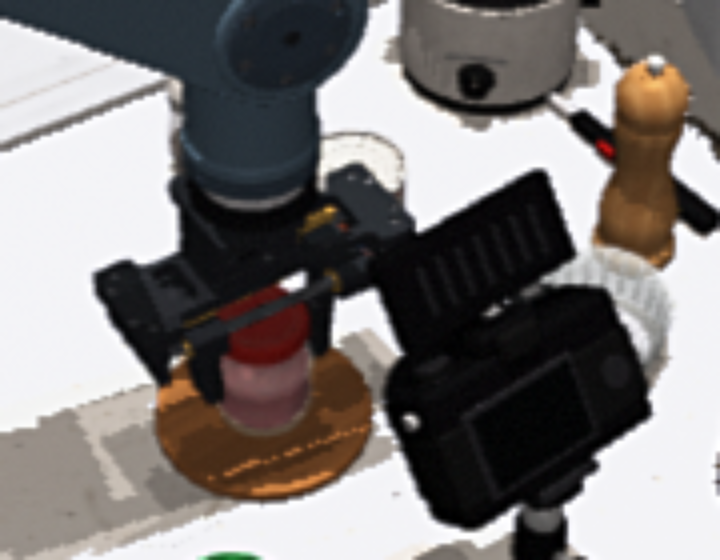

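The jar is in contact with the board (about 10 N upward) in both views, and sits a little toward the camera side. I'll open and rise, then measure.

Request:
jog_arm:
  motion:
    - {"tx": 0, "ty": 0, "tz": 0, "rx": 0, "ry": 0, "rz": 0, "jaw": 90}
    - {"tx": 0, "ty": 0, "tz": 0, "rx": 0, "ry": 0, "rz": 0, "jaw": 50}
    - {"tx": 0, "ty": 0, "tz": 0, "rx": 0, "ry": 0, "rz": 0, "jaw": 0}
    - {"tx": 0, "ty": 0, "tz": 0, "rx": 0, "ry": 0, "rz": 0, "jaw": 0}
    - {"tx": 0, "ty": 0, "tz": 0, "rx": 0, "ry": 0, "rz": 0, "jaw": 0}

```text
time: 5.55
position: [506.2, 42.9, 45.9]
tool_rot: [3.141, 0.0, 1.571]
force: [-1.1, 0.8, 0.7]
grip_width: 87.9
```

Request:
jog_arm:
  motion:
    - {"tx": 0, "ty": 0, "tz": 0.01, "rx": 0, "ry": 0, "rz": 0, "jaw": 0}
    - {"tx": 0, "ty": 0, "tz": 0.03, "rx": 0, "ry": 0, "rz": 0, "jaw": 0}
    - {"tx": 0, "ty": 0, "tz": 0.06, "rx": 0, "ry": 0, "rz": 0, "jaw": 0}
    - {"tx": 0, "ty": 0, "tz": 0.09, "rx": 0, "ry": 0, "rz": 0, "jaw": 0}
    - {"tx": 0, "ty": 0, "tz": 0.12, "rx": 0, "ry": 0, "rz": 0, "jaw": 0}

```text
time: 6.18
position: [506.1, 43.0, 167.5]
tool_rot: [3.141, 0.0, 1.571]
force: [-0.1, -0.4, 0.7]
grip_width: 87.9
```

Request:
jog_arm:
  motion:
    - {"tx": 0, "ty": 0.02, "tz": 0.03, "rx": 0, "ry": 0, "rz": 0, "jaw": 0}
    - {"tx": 0, "ty": 0.06, "tz": 0.06, "rx": 0, "ry": 0, "rz": 0, "jaw": 0}
    - {"tx": 0, "ty": 0.1, "tz": 0.1, "rx": 0, "ry": 0, "rz": 0, "jaw": 0}
    - {"tx": 0, "ty": 0.14, "tz": 0.14, "rx": 0, "ry": 0, "rz": 0, "jaw": 0}
    - {"tx": 0, "ty": 0.17, "tz": 0.17, "rx": 0, "ry": 0, "rz": 0, "jaw": 0}

```text
time: 6.8
position: [505.9, 214.7, 338.6]
tool_rot: [3.139, -0.001, 1.572]
force: [0.3, -0.7, -0.8]
grip_width: 87.9
```

```bash
python3 - <<'E'
from h import *
s=get_state();print(s['time'],s['position'],s['tool_rot'],s['force'],s['grip_width'],s['joint_pos'].round(2))
from scipy.optimize import least_squares
for n in ['side','scene','wrist']:
    c=capture(n);save(c,n+'5');pickle.dump(c,open(n+'5.pkl','wb'));w=pts(c)
    near=(abs(w[...,0]-506)<60)&(abs(w[...,1]-42)<60)
    q=w[near&(w[...,2]>85)&(w[...,2]<105)]
    print(n,len(q),len(q) and cv2.minEnclosingCircle(q[:,:2].astype(np.float32)),np.median(q,0))
    q=w[near&(w[...,2]>25)&(w[...,2]<70)]
    if len(q)>50:
        print('  cyl',least_squares(lambda p:np.hypot(q[:,0]-p[0],q[:,1]-p[1])-32.5,[506,42],loss='soft_l1').x)
E
```

```text
6.8 [505.88966459 214.66495341 338.64778897] [ 3.13895849e+00 -6.26123190e-04  1.57170026e+00] [ 0.30031014 -0.72847084 -0.81152147] 87.93609495635303 [0.19 0.06 1.55 0.   1.54 0.18]
side 286 ((507.6994934082031, 42.954952239990234), 32.06230163574219) [505.7098082   49.93162236  91.57074201]
  cyl [506.97083168  40.07175068]
scene 384 ((506.8312683105469, 40.47531509399414), 30.745859146118164) [504.83566859  38.35940172  93.50960525]
  cyl [508.25131117  44.52529016]
wrist 1087 ((506.9618835449219, 42.442176818847656), 29.948720932006836) [506.05818069  45.03146244  93.54899497]
  cyl [506.80792182  39.1248861 ]
```

View pics/side5.png

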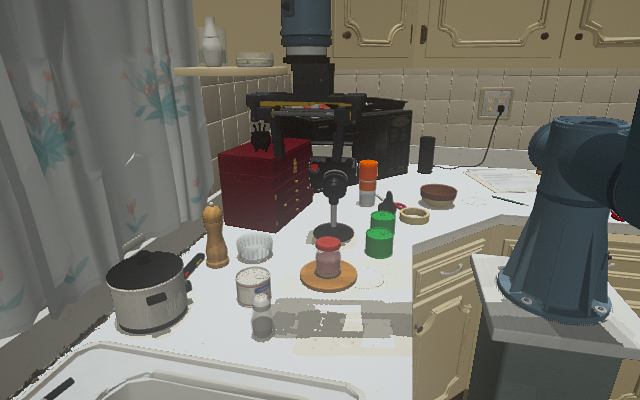

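View pics/scene5.png

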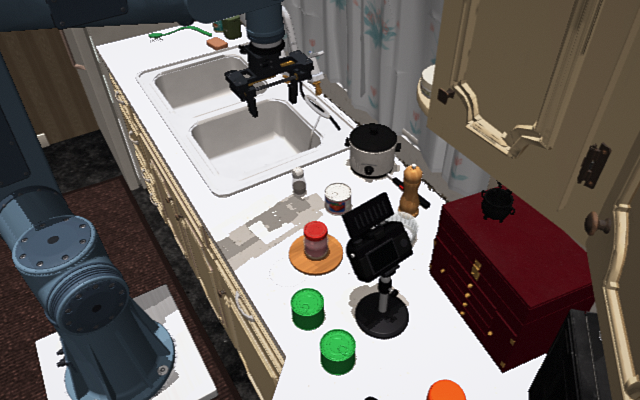

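View pics/wrist5.png

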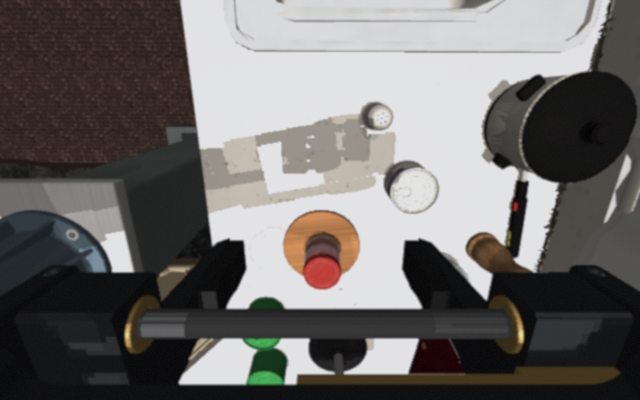

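The jar stands upright on the board. Its lid measures (507,42.3) against a board centre of (506,42). The side view now shows the release unobstructed near (314,168), so I'll measure it.

```bash
python3 - <<'E'
from h import *
c=pickle.load(open('side5.pkl','rb'));w=pts(c)
hsv=cv2.cvtColor(c['color'],cv2.COLOR_RGB2HSV).astype(int);H,S,V=hsv[...,0],hsv[...,1],hsv[...,2]
m=((H<8)|(H>170))&(S>110)&(V>60);m[:, :305]=0;m[:,325:]=0;m[:155]=0;m[185:]=0
v,u=np.nonzero(m);print(len(u),u.mean(),v.mean(),u.min(),u.max(),v.min(),v.max())
q=w[m];print(q[np.argsort(q[:,2])].round(0)[::3]);print(np.nanmedian(q,0),np.nanmean(q,0))
s=cv2.cvtColor(c['color'],cv2.COLOR_RGB2BGR)[130:240,280:390];cv2.imwrite('pics/side5c.png',cv2.resize(s,None,fx=5,fy=5))
# panel top from scene
c=pickle.load(open('scene5.pkl','rb'));w=pts(c)
q=w[(w[...,2]>245)&(w[...,2]<320)&(abs(w[...,0]-540)<100)&(w[...,1]<-60)&(w[...,1]>-260)]
print(len(q),np.percentile(q,[1,50,99],0).round(0))
ce=q.mean(0);U,sv,Vt=np.linalg.svd(q-ce);print(ce,sv,Vt)
E
```

```text
59 310.8813559322034 166.76271186440678 305 317 155 184
[[ 674. -378.   87.]
 [ 674. -380.  115.]
 [ 673. -374.  124.]
 [ 673. -378.  130.]
 [ 670. -394.  137.]
 [ 675. -388.  173.]
 [ 671. -425.  175.]
 [ 673. -379.  179.]
 [ 578. -109.  222.]
 [ 568. -114.  224.]
 [ 580. -107.  225.]
 [ 568. -115.  226.]
 [ 579. -113.  226.]
 [ 582. -117.  227.]
 [ 577. -116.  228.]
 [ 584. -112.  229.]
 [ 585. -118.  230.]
 [ 582. -116.  231.]
 [ 573. -124.  232.]
 [ 575. -122.  232.]]
[ 582.2184303  -120.38146016  224.06963737] [ 613.79109362 -222.12033892  194.12688003]
1618 [[ 477. -176.  246.]
 [ 527. -141.  276.]
 [ 587. -116.  300.]]
[ 528.03264438 -142.61423275  275.30099407] [1270.22059994  841.47716417  153.90263213] [[-0.98768396 -0.1386757  -0.07245313]
 [-0.14492263  0.63630231  0.75770495]
 [ 0.05897317 -0.75887312  0.64856283]]
```

View pics/side5c.png

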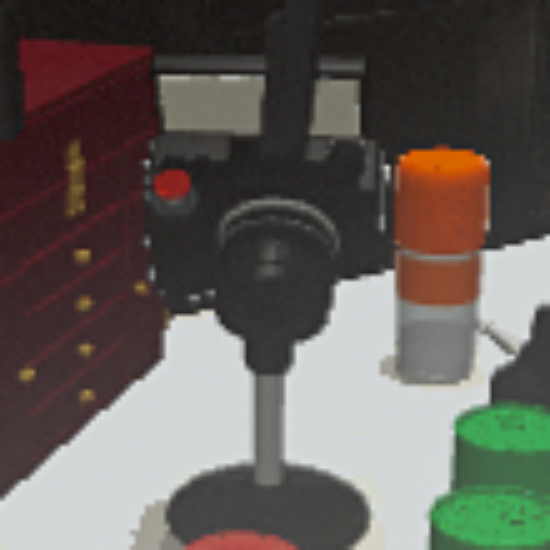

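The camera yaw from the panel fit agrees with the stand-to-board line, 98°. I'll compute the press orientation with the tool leaning 20° beyond the release axis, to stay clear of the panel.

```bash
cat > g.py <<'E'
from h import *
from scipy.spatial.transform import Rotation as R
yaw=np.radians(8.05)
r=np.array([np.cos(yaw),np.sin(yaw),0]);d=np.array([-np.sin(yaw),np.cos(yaw),0]);Z=np.array([0,0,1.])
a=np.radians(55)
t=-d*np.sin(a)-Z*np.cos(a)
Rt=np.column_stack([np.cross(r,t),r,t])
zr=np.sin(np.radians(35))*d+np.cos(np.radians(35))*Z   # release axes
xr=-np.cos(np.radians(35))*d+np.sin(np.radians(35))*Z
E
python3 - <<'E'
from g import *
s=get_state();print(s['position'],s['tool_rot'])
R0=R.from_euler('xyz',[np.pi,0,np.pi/2])
rv=(R.from_matrix(Rt)*R0.inv()).as_rotvec(degrees=True);print('rv/10',rv/10)
print('t',t,'zr',zr,'xr',xr)
rel=np.array([576,-115,227.]);st=rel-100*t;print('stage',st,'d',st-s['position'])
E
```

```text
[506.40073543 214.18722953 337.95356175] [ 3.13754320e+00 -6.06612990e-04  1.57342735e+00]
rv/10 [-5.49066249 -0.38635207  0.74217541]
t [ 0.11471177 -0.81108032 -0.57357644] zr [-0.08032205  0.56792455  0.81915204] xr [ 0.11471177 -0.81108032  0.57357644]
stage [564.52882251 -33.89196832 284.35764364] d [  58.12808708 -248.07919784  -53.59591812]
```

Request:
jog_arm:
  motion:
    - {"tx": 0.004, "ty": -0.015, "tz": 0, "rx": -0.35, "ry": -0.02, "rz": 0.05, "jaw": 60}
    - {"tx": 0.01, "ty": -0.045, "tz": 0, "rx": -0.95, "ry": -0.07, "rz": 0.13, "jaw": 140}
    - {"tx": 0.018, "ty": -0.075, "tz": 0, "rx": -1.55, "ry": -0.11, "rz": 0.21, "jaw": 255}
    - {"tx": 0.024, "ty": -0.105, "tz": 0, "rx": -2.15, "ry": -0.15, "rz": 0.29, "jaw": 255}
    - {"tx": 0.029, "ty": -0.125, "tz": 0, "rx": -2.75, "ry": -0.19, "rz": 0.37, "jaw": 255}

```text
time: 7.58
position: [534.5, 85.3, 334.4]
tool_rot: [3.126, 0.485, 1.632]
force: [-0.7, 0.5, 0.6]
grip_width: 40.4
```

Request:
jog_arm:
  motion:
    - {"tx": 0.006, "ty": -0.025, "tz": -0.01, "rx": -0.6, "ry": -0.04, "rz": 0.08, "jaw": 255}
    - {"tx": 0.012, "ty": -0.05, "tz": -0.02, "rx": -1.2, "ry": -0.09, "rz": 0.16, "jaw": 255}
    - {"tx": 0.018, "ty": -0.075, "tz": -0.03, "rx": -1.8, "ry": -0.13, "rz": 0.25, "jaw": 255}
    - {"tx": 0.024, "ty": -0.1, "tz": -0.04, "rx": -2.4, "ry": -0.17, "rz": 0.33, "jaw": 255}
    - {"tx": 0.029, "ty": -0.123, "tz": -0.054, "rx": -2.74, "ry": -0.19, "rz": 0.37, "jaw": 255}

```text
time: 8.2
position: [562.9, -36.8, 279.5]
tool_rot: [-3.132, 0.962, 1.718]
force: [-0.4, 1.2, -0.7]
grip_width: 0.2
```

Request:
jog_arm:
  motion:
    - {"tx": 0, "ty": 0, "tz": 0, "rx": 0, "ry": 0, "rz": 0, "jaw": 255}
    - {"tx": 0, "ty": 0, "tz": 0, "rx": 0, "ry": 0, "rz": 0, "jaw": 255}
    - {"tx": 0, "ty": 0, "tz": 0, "rx": 0, "ry": 0, "rz": 0, "jaw": 255}
    - {"tx": 0, "ty": 0, "tz": 0, "rx": 0, "ry": 0, "rz": 0, "jaw": 255}
    - {"tx": 0, "ty": 0, "tz": 0, "rx": 0, "ry": 0, "rz": 0, "jaw": 255}

```text
time: 8.82
position: [564.2, -34.7, 282.3]
tool_rot: [3.141, 0.96, 1.71]
force: [0.2, -0.5, -0.7]
grip_width: 0.7
```

```bash
cat > rel.py <<'E'
from g import *
import sys
s=get_state();print(s['time'],s['position'],s['force'],s['grip_width'],s['joint_pos'].round(2))
Rm=R.from_euler('xyz',s['tool_rot']).as_matrix();print('tool z',Rm[:,2],'y',Rm[:,1])
k=sys.argv[1]
for n in ['wrist','side','scene']:
    c=capture(n);save(c,n+k);pickle.dump(c,open(n+k+'.pkl','wb'));w=pts(c)
    hsv=cv2.cvtColor(c['color'],cv2.COLOR_RGB2HSV).astype(int);H,S,V=hsv[...,0],hsv[...,1],hsv[...,2]
    m=((H<8)|(H>170))&(S>110)&(V>50)&(np.linalg.norm(w-[576,-115,227],axis=-1)<30)
    v,u=np.nonzero(m)
    if len(u)>5:
        q=w[m];print(n,len(u),'uv',u.mean(),v.mean(),u.min(),u.max(),v.min(),v.max(),'mean',q.mean(0).round(1),np.median(q,0).round(1))
        # ray-plane using mean depth of upper part
        print('  rel-frame extents', [(np.percentile((q-[576,-115,227])@ax,[5,50,95])).round(1).tolist() for ax in (xr,r,zr)])
E
python3 rel.py 6
```

```text
8.825 [564.18906502 -34.6870459  282.27876787] [ 0.18110799 -0.49516518 -0.71180884] 0.7052669232933291 [ 0.18  0.27  1.69 -0.98  1.38  0.35]
tool z [ 0.1145145  -0.81087476 -0.5739064 ] y [9.90208416e-01 1.39596471e-01 3.44951584e-04]
wrist 355 uv 325.1915492957746 203.01971830985914 314 337 194 212 mean [ 578.1 -118.1  229.2] [ 577.9 -116.6  229.4]
  rel-frame extents [[-4.8, 3.4, 18.2], [-6.6, 1.4, 10.2], [-12.0, 1.2, 2.2]]
side 36 uv 313.9166666666667 166.36111111111111 311 317 164 169 mean [ 576.9 -116.4  227. ] [ 577.  -115.9  227.4]
  rel-frame extents [[-6.1, 0.9, 9.5], [-7.7, 0.6, 8.4], [-3.3, -0.7, 2.5]]
```

View pics/wrist6.png

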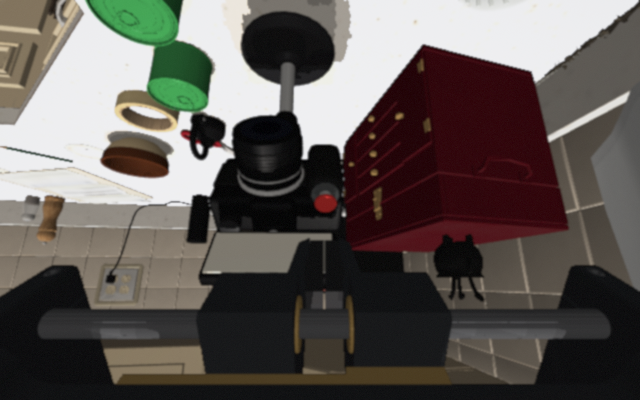

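View pics/scene6.png

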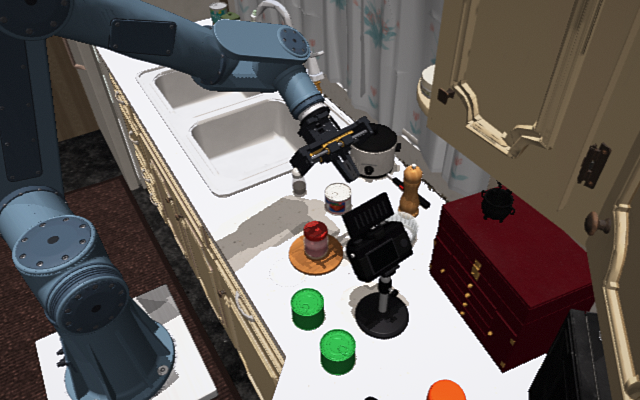

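View pics/side6.png

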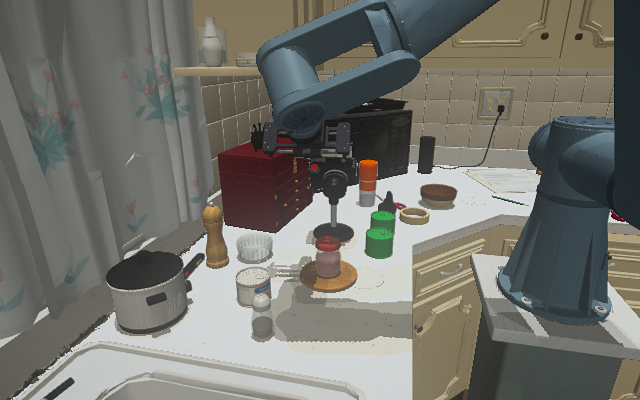

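```bash
python3 - <<'E'
from g import *
c=pickle.load(open('wrist6.pkl','rb'));w=pts(c)
hsv=cv2.cvtColor(c['color'],cv2.COLOR_RGB2HSV).astype(int);H,S,V=hsv[...,0],hsv[...,1],hsv[...,2]
b=np.array([576,-115,227.])
red=((H<8)|(H>170))&(S>110)&(V>50)
q=w-b; X,Y,Zz=q@xr,q@r,q@zr
m=red&(abs(Zz-1)<2.5)&(abs(X)<20)&(abs(Y)<20)
print(m.sum(),[np.percentile(A[m],[1,10,50,90,99]).round(1).tolist() for A in (X,Y,Zz)])
P=np.c_[X[m],Y[m]].astype(np.float32);print(cv2.minEnclosingCircle(P))
# ray-based: all red px within blob box intersect with plane z=1.2
mm=red.copy();mm[:190]=0;mm[216:]=0;mm[:,:310]=0;mm[:,340:]=0
E_=np.linalg.inv(c['extrinsics']);o=E_[:3,3];v,u=np.nonzero(mm)
D=np.c_[(u-c['cx'])/c['fx'],(v-c['cy'])/c['fy'],np.ones(len(u))]@E_[:3,:3].T
p0=b+1.2*zr;L=((p0-o)@zr)/(D@zr);p=o+L[:,None]*D-b
print(len(u),np.percentile(p@xr,[1,50,99]),np.percentile(p@r,[1,50,99]))
g=cv2.cvtColor(c['color'],cv2.COLOR_RGB2BGR)[180:230,295:355];cv2.imwrite('pics/w6c.png',cv2.resize(g,None,fx=10,fy=10,interpolation=0))
E
```

```text
317 [[-5.4, -4.2, 2.5, 9.7, 12.0], [-7.4, -5.5, 1.4, 8.0, 10.3], [-1.3, 0.2, 1.3, 2.0, 2.5]]
((3.4841856956481934, 1.7657318115234375), 10.137518882751465)
356 [-7.30265194  2.7690356  13.35554252] [-8.21896595  1.43913087 11.13177486]
```

View pics/w6c.png

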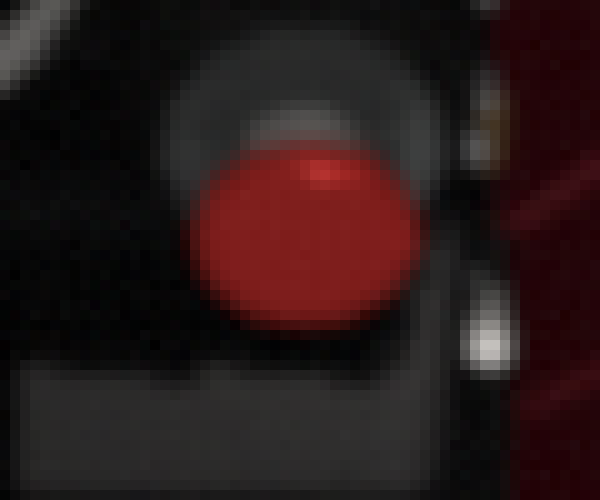

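```bash
cat >> g.py <<'E'
C=np.array([576,-115,227.])+2.5*xr+1.2*r+1*zr
def inrel(p): return np.array([(p-C)@xr,(p-C)@r,(p-C)@zr])
E
python3 - <<'E'
from g import *
s=get_state();p=s['position'];print(C,p,inrel(p))
T=C+5*xr+15*zr;print('move',T-p)
T=C+5*xr+30*zr;print('via',T-p)
E
```

```text
[ 577.39463288 -116.29173158  229.25309314] [564.04288763 -34.83781102 281.87419521] [-37.41504988  -1.81359979  90.43680422]
move [ 12.72047338 -76.99045386 -37.46593923]
via [ 11.51564264 -68.47158558 -25.17865856]
```

Request:
jog_arm:
  motion:
    - {"tx": 0.002, "ty": -0.012, "tz": -0.004, "rx": 0, "ry": 0, "rz": 0, "jaw": 255}
    - {"tx": 0.005, "ty": -0.03, "tz": -0.011, "rx": 0, "ry": 0, "rz": 0, "jaw": 255}
    - {"tx": 0.008, "ty": -0.048, "tz": -0.018, "rx": 0, "ry": 0, "rz": 0, "jaw": 255}
    - {"tx": 0.0105, "ty": -0.062, "tz": -0.023, "rx": 0, "ry": 0, "rz": 0, "jaw": 255}
    - {"tx": 0.0115, "ty": -0.0685, "tz": -0.025, "rx": 0, "ry": 0, "rz": 0, "jaw": 255}

```text
time: 9.6
position: [575.2, -105.0, 256.1]
tool_rot: [-3.139, 0.96, 1.711]
force: [-0.5, 1.5, 0.5]
grip_width: 0.2
```

Request:
jog_arm:
  motion:
    - {"tx": 0, "ty": 0, "tz": 0, "rx": 0, "ry": 0, "rz": 0, "jaw": 255}
    - {"tx": 0, "ty": -0.002, "tz": -0.003, "rx": 0, "ry": 0, "rz": 0, "jaw": 255}
    - {"tx": 0.001, "ty": -0.005, "tz": -0.007, "rx": 0, "ry": 0, "rz": 0, "jaw": 255}
    - {"tx": 0.001, "ty": -0.0085, "tz": -0.012, "rx": 0, "ry": 0, "rz": 0, "jaw": 255}
    - {"tx": 0.001, "ty": -0.0085, "tz": -0.012, "rx": 0, "ry": 0, "rz": 0, "jaw": 255}

```text
time: 10.22
position: [576.2, -112.1, 244.0]
tool_rot: [-3.138, 0.96, 1.713]
force: [0.6, -0.9, -0.2]
grip_width: 0.5
```

```bash
python3 - <<'E'
from g import *
s=get_state();print(s['position'],s['force'],inrel(s['position']))
s=cv2.resize
for n,(x0,y0) in dict(wrist=(240,160),side=(270,110),scene=(310,160)).items():
    c=capture(n);g=cv2.cvtColor(c['color'],cv2.COLOR_RGB2BGR)[y0:y0+110,x0:x0+130]
    cv2.imwrite(f'pics/{n}7.png',cv2.resize(g,None,fx=5,fy=5))
ps=[get_state()['position']];print(inrel(ps[0]),get_state()['force'])
E
```

```text
[ 576.16243453 -112.1067946   244.00402479] [ 0.57649918 -0.8500397  -0.24837729] [ 4.92511914 -0.63400962 14.55895697]
[ 5.27568363 -0.22704739 15.22829268] [-0.29195234 -0.15789055 -0.1853656 ]
```

View pics/wrist7.png

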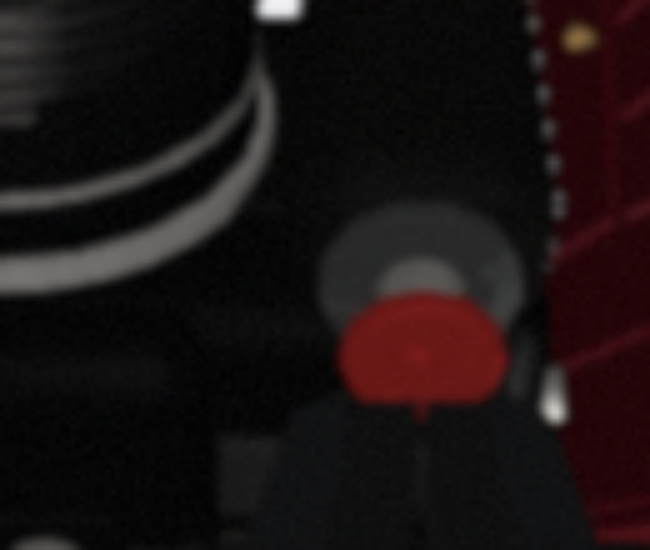

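View pics/side7.png

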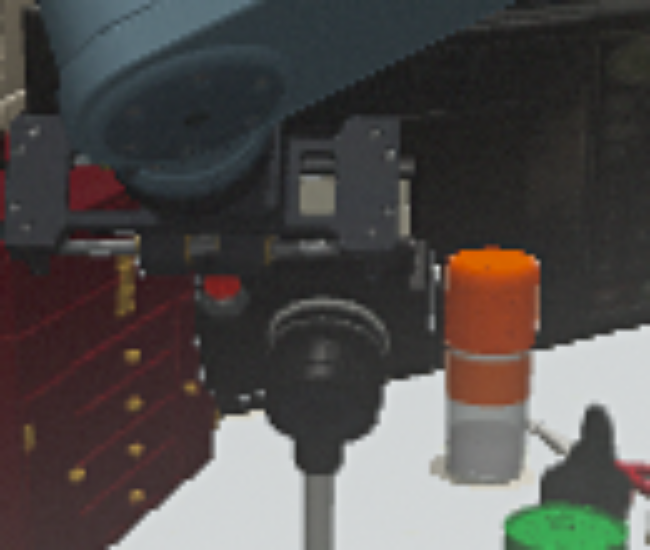

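View pics/scene7.png

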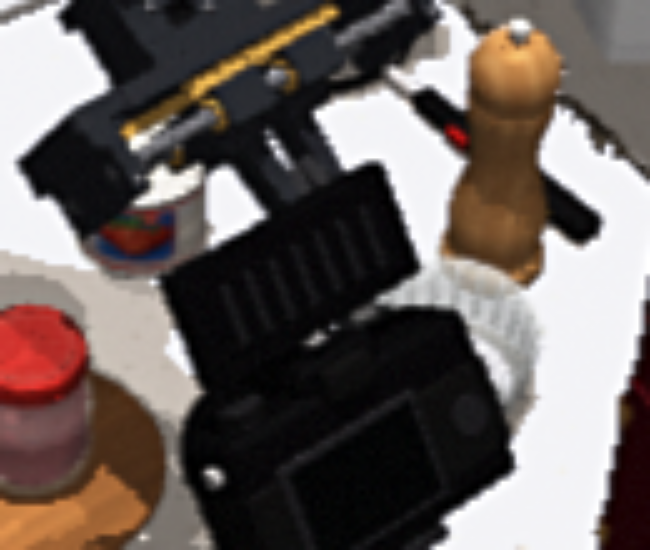

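The wrist crop shows the shut fingertips centred over the red disc, with the gap between the jaws lined up on the disc centre. I'll descend along the release axis.

Request:
jog_arm:
  motion:
    - {"tx": 0.0002, "ty": -0.0011, "tz": -0.0016, "rx": 0, "ry": 0, "rz": 0, "jaw": 255}
    - {"tx": 0.0003, "ty": -0.0023, "tz": -0.0033, "rx": 0, "ry": 0, "rz": 0, "jaw": 255}
    - {"tx": 0.0005, "ty": -0.0034, "tz": -0.0049, "rx": 0, "ry": 0, "rz": 0, "jaw": 255}
    - {"tx": 0.0007, "ty": -0.0051, "tz": -0.0074, "rx": 0, "ry": 0, "rz": 0, "jaw": 255}
    - {"tx": 0.0007, "ty": -0.0051, "tz": -0.0074, "rx": 0, "ry": 0, "rz": 0, "jaw": 255}

```text
time: 11.0
position: [577.0, -117.2, 237.0]
tool_rot: [-3.139, 0.96, 1.712]
force: [0.1, 1.1, 0.5]
grip_width: 0.3
```

Request:
jog_arm:
  motion:
    - {"tx": 0.0001, "ty": -0.0006, "tz": -0.0008, "rx": 0, "ry": 0, "rz": 0, "jaw": 255}
    - {"tx": 0.0002, "ty": -0.0011, "tz": -0.0016, "rx": 0, "ry": 0, "rz": 0, "jaw": 255}
    - {"tx": 0.0003, "ty": -0.0017, "tz": -0.0025, "rx": 0, "ry": 0, "rz": 0, "jaw": 255}
    - {"tx": 0.0003, "ty": -0.0017, "tz": -0.0025, "rx": 0, "ry": 0, "rz": 0, "jaw": 255}
    - {"tx": 0.0003, "ty": -0.0017, "tz": -0.0025, "rx": 0, "ry": 0, "rz": 0, "jaw": 255}

```text
time: 11.62
position: [577.6, -118.8, 234.9]
tool_rot: [-3.141, 0.96, 1.711]
force: [-0.1, 0.7, 1.3]
grip_width: 0.7
```

```bash
cat > st.py <<'E'
from g import *
import sys
for i in range(3):
    s=get_state();print(round(s['time'],2),inrel(s['position']).round(2),'F zr',(s['force']@zr).round(2),'xr',(s['force']@xr).round(2))
    c=capture('wrist')
if len(sys.argv)>1:
    g=cv2.cvtColor(c['color'],cv2.COLOR_RGB2BGR)[160:270,240:370];cv2.imwrite(f'pics/w{sys.argv[1]}.png',cv2.resize(g,None,fx=5,fy=5))
E
python3 st.py 8
```

```text
11.62 [ 5.28 -0.18  3.23] F zr 1.42 xr 0.18
11.68 [ 5.28 -0.19  3.24] F zr 0.54 xr 0.92
11.72 [ 5.27 -0.2   3.2 ] F zr 1.2 xr -0.29
```

View pics/w8.png

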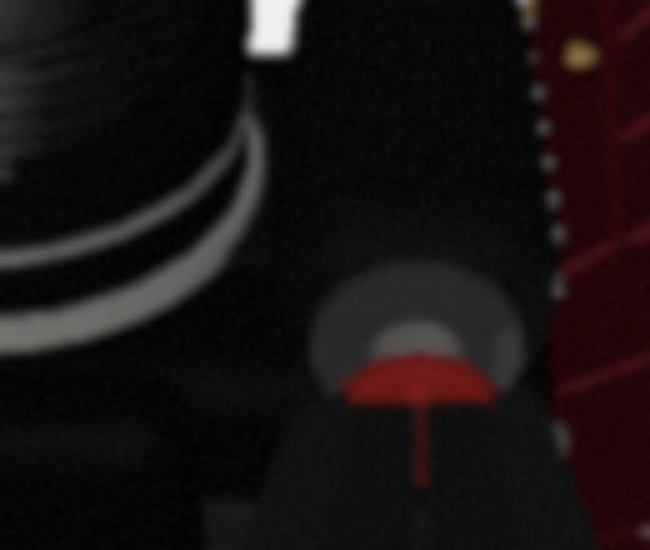

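The tips have just met the disc, at about 1 N. I'll press on in small steps toward the halfway stop.

Request:
jog_arm:
  motion:
    - {"tx": 0.0001, "ty": -0.0006, "tz": -0.0008, "rx": 0, "ry": 0, "rz": 0, "jaw": 255}
    - {"tx": 0.0002, "ty": -0.0011, "tz": -0.0016, "rx": 0, "ry": 0, "rz": 0, "jaw": 255}
    - {"tx": 0.0002, "ty": -0.0017, "tz": -0.0025, "rx": 0, "ry": 0, "rz": 0, "jaw": 255}
    - {"tx": 0.0002, "ty": -0.0017, "tz": -0.0025, "rx": 0, "ry": 0, "rz": 0, "jaw": 255}
    - {"tx": 0.0002, "ty": -0.0017, "tz": -0.0025, "rx": 0, "ry": 0, "rz": 0, "jaw": 255}

```text
time: 12.4
position: [577.8, -120.5, 232.4]
tool_rot: [-3.141, 0.96, 1.711]
force: [-0.7, 1.0, 1.2]
grip_width: 0.2
```

```bash
python3 st.py 9
```

```text
12.4 [ 5.28 -0.24  0.13] F zr 1.63 xr -0.23
12.45 [ 5.23 -0.24  0.16] F zr 1.26 xr -0.23
12.5 [ 5.27 -0.27  0.15] F zr 2.36 xr 0.28
```

View pics/w9.png

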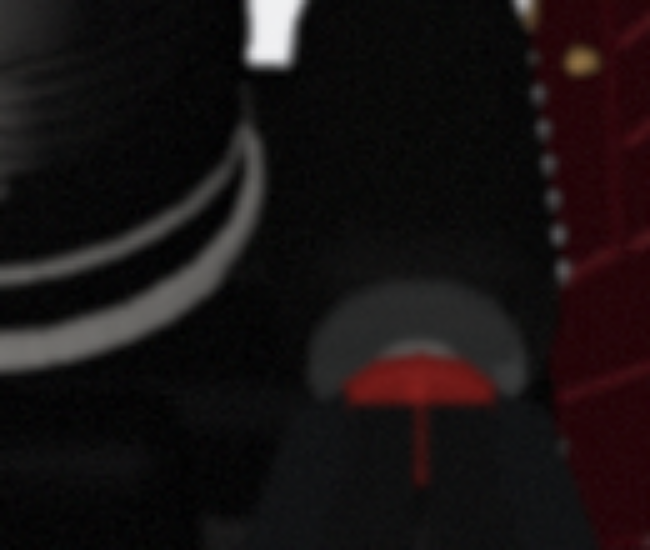

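The disc is travelling with the tips, at about 1.75 N or roughly 3 mm. One more millimetre.

Request:
jog_arm:
  motion:
    - {"tx": 0, "ty": -0.0003, "tz": -0.0004, "rx": 0, "ry": 0, "rz": 0, "jaw": 255}
    - {"tx": 0.0001, "ty": -0.0006, "tz": -0.0008, "rx": 0, "ry": 0, "rz": 0, "jaw": 255}
    - {"tx": 0.0001, "ty": -0.0006, "tz": -0.0008, "rx": 0, "ry": 0, "rz": 0, "jaw": 255}
    - {"tx": 0.0001, "ty": -0.0006, "tz": -0.0008, "rx": 0, "ry": 0, "rz": 0, "jaw": 255}
    - {"tx": 0.0001, "ty": -0.0006, "tz": -0.0008, "rx": 0, "ry": 0, "rz": 0, "jaw": 255}

```text
time: 13.18
position: [577.9, -120.8, 232.0]
tool_rot: [-3.141, 0.96, 1.711]
force: [-2.0, 3.9, 5.7]
grip_width: 1.1
```

```bash
python3 st.py
```

```text
13.18 [ 5.33 -0.16 -0.35] F zr 7.03 xr -0.16
13.22 [ 5.31 -0.17 -0.36] F zr 6.49 xr -0.76
13.28 [ 5.31 -0.17 -0.37] F zr 7.03 xr -1.03
```

It's at the halfway stop, at about 6.8 N and below the 8 N preload. I'll hold for a little over a second.

Request:
jog_arm:
  motion:
    - {"tx": 0, "ty": 0, "tz": 0, "rx": 0, "ry": 0, "rz": 0, "jaw": 255}
    - {"tx": 0, "ty": 0, "tz": 0, "rx": 0, "ry": 0, "rz": 0, "jaw": 255}
    - {"tx": 0, "ty": 0, "tz": 0, "rx": 0, "ry": 0, "rz": 0, "jaw": 255}
    - {"tx": 0, "ty": 0, "tz": 0, "rx": 0, "ry": 0, "rz": 0, "jaw": 255}
    - {"tx": 0, "ty": 0, "tz": 0, "rx": 0, "ry": 0, "rz": 0, "jaw": 255}

```text
time: 13.95
position: [577.9, -120.8, 232.0]
tool_rot: [-3.141, 0.96, 1.711]
force: [-2.7, 4.7, 4.3]
grip_width: 0.3
```

```bash
python3 st.py 10
```

```text
13.95 [ 5.31 -0.18 -0.38] F zr 6.42 xr -1.67
14.0 [ 5.32 -0.16 -0.35] F zr 7.07 xr -0.38
14.05 [ 5.32 -0.16 -0.34] F zr 6.15 xr -0.7
```

View pics/w10.png

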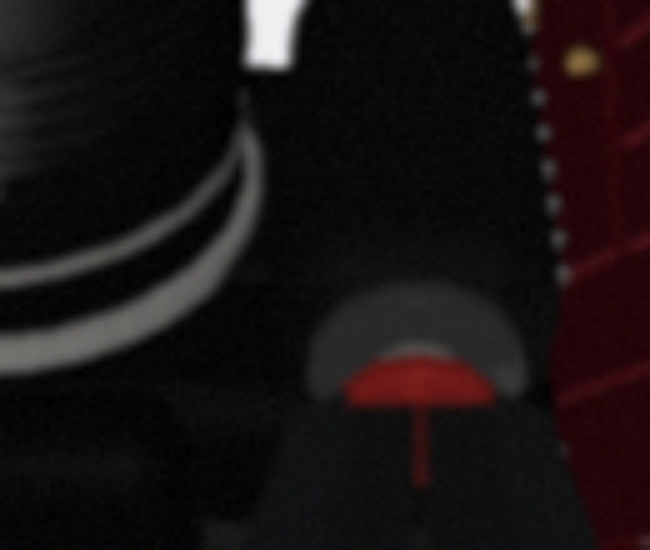

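About 0.9 s at the stop, steady. Now pressing it fully down.

Request:
jog_arm:
  motion:
    - {"tx": 0.0002, "ty": -0.0014, "tz": -0.002, "rx": 0, "ry": 0, "rz": 0, "jaw": 255}
    - {"tx": 0.0004, "ty": -0.0029, "tz": -0.0042, "rx": 0, "ry": 0, "rz": 0, "jaw": 255}
    - {"tx": 0.0004, "ty": -0.0029, "tz": -0.0042, "rx": 0, "ry": 0, "rz": 0, "jaw": 255}
    - {"tx": 0.0004, "ty": -0.0029, "tz": -0.0042, "rx": 0, "ry": 0, "rz": 0, "jaw": 255}
    - {"tx": 0.0004, "ty": -0.0029, "tz": -0.0042, "rx": 0, "ry": 0, "rz": 0, "jaw": 255}

```text
time: 14.72
position: [578.2, -123.3, 228.5]
tool_rot: [3.141, 0.961, 1.71]
force: [-5.2, 8.5, 9.2]
grip_width: 0.6
```

```bash
python3 st.py 11
```

```text
14.72 [ 5.37 -0.17 -4.72] F zr 12.78 xr -2.18
14.78 [ 5.37 -0.17 -4.72] F zr 13.55 xr -2.09
14.82 [ 5.37 -0.19 -4.73] F zr 11.94 xr -1.83
```

View pics/w11.png

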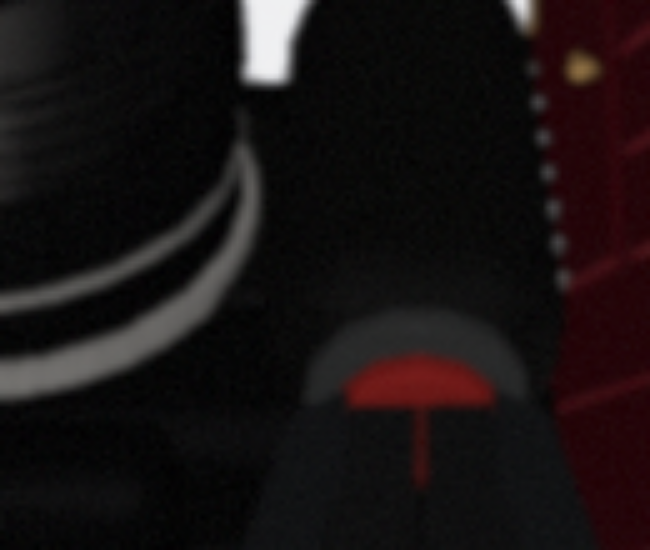

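It moved a further 4.4 mm at about 12.8 N, above the 11 N full-down force, so the picture is taken. I'll retract along the axis, then back away.

Request:
jog_arm:
  motion:
    - {"tx": -0.0003, "ty": 0.0023, "tz": 0.0033, "rx": 0, "ry": 0, "rz": 0, "jaw": 255}
    - {"tx": -0.0008, "ty": 0.0057, "tz": 0.0082, "rx": 0, "ry": 0, "rz": 0, "jaw": 255}
    - {"tx": -0.0016, "ty": 0.0114, "tz": 0.0164, "rx": 0, "ry": 0, "rz": 0, "jaw": 255}
    - {"tx": -0.0024, "ty": 0.017, "tz": 0.0246, "rx": 0, "ry": 0, "rz": 0, "jaw": 255}
    - {"tx": -0.0032, "ty": 0.0227, "tz": 0.0328, "rx": 0, "ry": 0, "rz": 0, "jaw": 255}

```text
time: 15.5
position: [575.0, -100.9, 260.6]
tool_rot: [-3.14, 0.96, 1.712]
force: [0.3, -0.4, 0.1]
grip_width: 0.4
```

Request:
jog_arm:
  motion:
    - {"tx": -0.002, "ty": 0.014, "tz": 0.012, "rx": 0, "ry": 0, "rz": 0, "jaw": 255}
    - {"tx": -0.006, "ty": 0.038, "tz": 0.03, "rx": 0, "ry": 0, "rz": 0, "jaw": 255}
    - {"tx": -0.01, "ty": 0.062, "tz": 0.048, "rx": 0, "ry": 0, "rz": 0, "jaw": 255}
    - {"tx": -0.013, "ty": 0.08, "tz": 0.06, "rx": 0, "ry": 0, "rz": 0, "jaw": 255}
    - {"tx": -0.014, "ty": 0.085, "tz": 0.065, "rx": 0, "ry": 0, "rz": 0, "jaw": 255}

```text
time: 16.12
position: [561.2, -14.7, 326.4]
tool_rot: [3.14, 0.959, 1.711]
force: [0.4, -1.4, -0.3]
grip_width: 0.3
```

Request:
jog_arm:
  motion:
    - {"tx": 0, "ty": 0, "tz": 0, "rx": 0, "ry": 0, "rz": 0, "jaw": 255}
    - {"tx": 0, "ty": 0, "tz": 0, "rx": 0, "ry": 0, "rz": 0, "jaw": 255}
    - {"tx": 0, "ty": 0, "tz": 0, "rx": 0, "ry": 0, "rz": 0, "jaw": 255}
    - {"tx": 0, "ty": 0, "tz": 0, "rx": 0, "ry": 0, "rz": 0, "jaw": 255}
    - {"tx": 0, "ty": 0, "tz": 0, "rx": 0, "ry": 0, "rz": 0, "jaw": 255}

```text
time: 16.75
position: [561.0, -16.5, 325.0]
tool_rot: [-3.14, 0.96, 1.711]
force: [-0.3, 0.8, 0.3]
grip_width: 0.4
```

```bash
python3 rel.py 12; python3 - <<'E'
from g import *
c=pickle.load(open('wrist12.pkl','rb'));w=pts(c)
hsv=cv2.cvtColor(c['color'],cv2.COLOR_RGB2HSV).astype(int);H,S,V=hsv[...,0],hsv[...,1],hsv[...,2]
q=w-np.array([576,-115,227.]);m=((H<8)|(H>170))&(S>110)&(abs(q@xr)<12)&(abs(q@r)<12)&(abs(q@zr)<15)
print('release z',np.median((q@zr)[m]),'(1.3 before)')
c=pickle.load(open('scene12.pkl','rb'));w=pts(c)
q=w[(abs(w[...,0]-506)<60)&(abs(w[...,1]-42)<60)&(w[...,2]>85)&(w[...,2]<105)];print(cv2.minEnclosingCircle(q[:,:2].astype(np.float32)))
E
```

```text
16.75 [560.9702228  -16.5455176  324.97722712] [-0.25019566  0.77252546  0.32600789] 0.41417667849921624 [ 0.22  0.23  1.65 -0.96  1.46  0.29]
tool z [ 0.11314178 -0.81118483 -0.57374045] y [ 9.90320643e-01  1.38795286e-01 -9.44663775e-04]
wrist 313 uv 325.89776357827475 166.0 316 336 157 175 mean [ 578.1 -118.3  229.2] [ 578.  -117.   229.4]
  rel-frame extents [[-4.8, 3.3, 15.6], [-7.1, 1.7, 10.3], [-11.7, 1.1, 2.4]]
side 38 uv 313.8421052631579 166.44736842105263 310 317 164 169 mean [ 577.3 -117.   226.6] [ 577.1 -116.1  227.2]
  rel-frame extents [[-6.4, 1.3, 11.6], [-7.5, 0.7, 8.8], [-7.1, -0.7, 2.8]]
release z 1.2026559482546653 (1.3 before)
((506.0211486816406, 40.69394302368164), 31.272192001342773)
```

View pics/scene12.png

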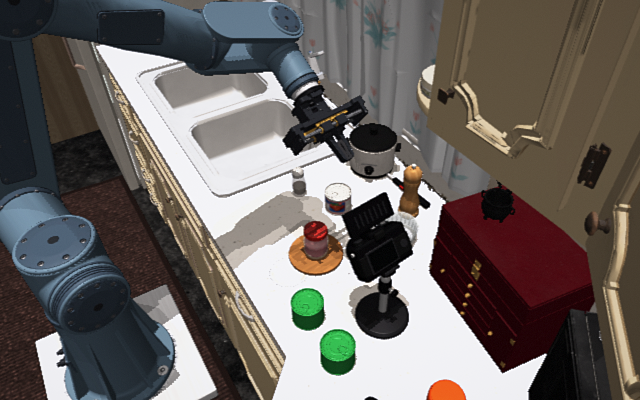

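View pics/wrist12.png

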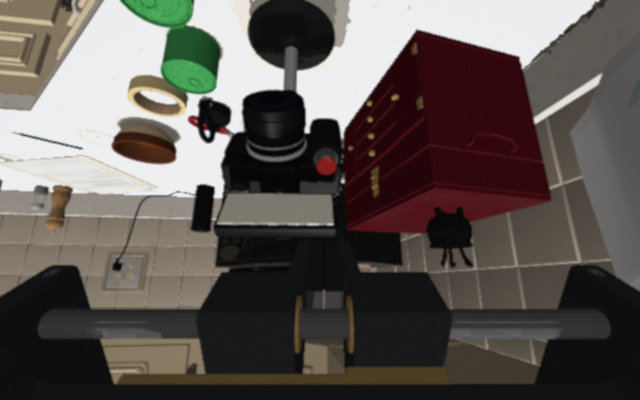

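The release is back at its original height. The jar stands on the board at (316,240) in the scene view, the salt at (298,180) and the tin at (338,197) haven't moved, and the arm is clear of everything. I'm handing in.

```bash
python3 -c "
from workcell import finish_job
print(finish_job())"
```

```text
the job is handed in; nothing more can be done
None
```

The photo sequence is done and the job is handed in at about 17 s of the 58 s allowed; no verdict was reported.

- **Jar:** I stood it upright on the board and let go. Its lid measured within about 2 mm of the board's centre, both after placing and at the end.
- **Halfway stop:** I held the release there for about 0.9 s at 6.2–7.1 N, below the 8 N where the second stage begins.
- **Full press:** I pressed it down a further 4.4 mm, where the force read 12–13.5 N. That is above the 11 N for fully down.
- **Afterwards:** The release was back up, within 0.1 mm of its earlier measured height. The salt shaker and tin look unmoved in the scene view, which I judged by eye only. The arm was clear of everything.

No check failed. The side camera put the release about 2 mm from where the wrist camera did, which is within calibration. I inferred the stage positions from tool travel and force, since I could not read the joints directly.

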